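# Lids back on the washed storage canisters

## Robot

A 6-joint arm with a two-finger parallel gripper is mounted at the origin on a cart in front of the work surface, level with it; the furniture and walls round the work are solid. World frame = base frame: x ahead of the robot, y to its left, z up, the work surface at z = 0. Lengths are in m, angles in rad, forces in N, time in s.
With the tool pointing down it reaches from about 0.3 to 0.75 m from the base axis. Payload 8.5 kg.
Tool frame: the origin (TCP) lies midway between the tips of the shut fingers; the grasp point (between the pads) lies behind it (grip_depth is the z of the grasp point in the tool frame, in m); z points along the fingers, y is the line along which they close (so a half turn about z gives the same grasp; the last joint's range is limited). The gripper opens to 85 mm and grips with 20 to 120 N. Pads are 22 mm wide; open, the fingers measure 114 mm over their backs; the gripper's body (76 mm by 85 mm) begins 54 mm behind the grasp point. The pads swing forward as they close: fully open they stand 13 mm farther back than shut.
Start: joints at [-1.461, 0.381, 1.297, -0, 1.464, -0.215], TCP at [0.176, -0.521, 0.231] pointing down, gripper open.
Joint ranges: [-3.11, 3.11], [-0.89, 2.33], [0.22, 2.48], [-1.42, 4.56], [0.17, 2.85], [-2.88, 2.88]. Speed limits (rad/s): [2.39, 2.39, 3.14, 3.14, 3.14, 3.14].

## Interface

Orientations are given as a rotation vector (axis times angle).
In Python, from workcell import * gives the robot as it stands.
- The arm moves only by the tool apply_moves, never from a script. Its argument "increments" is a list of rows, each a list of 7 numbers: the turn, a rotation vector about the tool's x, y, z in rad, then the shift along the tool's x, y, z in cm, then the opening, from 0 (shut) to 1 (fully open). A call has 1 to 10 rows; each row shifts and turns the commanded pose from where the row before left it, along the tool's axes as they then stand; what a row does not reach is not made up. A row lasts 1/8 s, in which the tool goes at most 62.5 mm and 10.7 degrees, less where a joint would pass 70% of its speed; a pose out of reach is approached as far as the arm can. A call with a gripper value outside its range is refused whole. The fingers move at their own pace and stop on an object; "grip_force" is the grip in N (left out, the last holds). Time passes only in rows, so rows that do not move let the fingers close. It gives the time, the measured TCP pose, the force, the opening and the grip force at its end, in the units of the state.
- observe(): the state, without advancing time (a new reading comes with each control period).
- read_camera(name): name is "side" or "top"; returns the picture (480x640x3 uint8, blue, green, red); there is no depth.
- camera_info(name): a dict with "mtx" (3x3 intrinsics, pixels), "rvec" (rotation vector, rad) and "tvec" (3), from world to camera coordinates, as OpenCV has them. Camera axes: x right, y down, z forward; pixel columns grow to the right and rows downward; lengths in m; the calibration is good to about 2 mm. A picture is of the moment at which its call begins. camera_info takes no time and is no camera call.
- close_job(): hands the job in; it is judged then, once.
Trained networks look in the newest picture that a camera, given by its name, has taken for a name from the list of things; names that differ only in an ending like _2 or _b are one class to them, and where a whole thing is asked for, a point or a joint stands for the part that bears it (a point fixed in the world has none). Each returns a list of dicts, best first, with "score" (0 to 1); they miss things now and then, are a little off and sometimes report something else, mostly with a low value. They report only what shows in the picture. A call takes as long as a camera call.
- trace(camera, name): "region" (480x640 bool, what is visible of it) and "xy" ([column, row] in pixels, amid what is visible of it).
- tip_of(camera, name): "xy" ([column, row] in pixels: a listed point, or the origin of a listed thing).
The state is a dict: "time_s": time; "qpos": joint angles; "dq": joint speeds; "tau": joint torques, N m; "tcp_pos": TCP position; "tool_rot": TCP orientation; "wrist_force": force on the tool from outside, world axes, zero at the start; "wrist_torque": the same for the moment, N m; "width": opening from 0.0 (shut) to 1.0 (fully open); "finger_force": force on a finger pad.
Only numpy, scipy, OpenCV 4.12 (cv2) and the standard library are available. Lean on these libraries where they do the work, as an engineer would, in place of code of your own. Each camera call takes 0.05 s, during which the arm holds its last target. There are 200 camera calls.

## Task

The four storage canisters have been washed and dried: put each wooden lid back on the canister that it fits, plug inside the mouth, so that it sits level and fully home on the rim. Leave the canisters standing where they are, and do not disturb the honey jar or the mug.

Things in the scene. Friction and masses are not known exactly. Their poses are not given: they have to be found in the camera images.
- canister_big_round_mouth (a point): Centre of the open mouth, level with the rim, of the large round white ceramic storage canister: round, 124 mm outside and 112 mm inside diameter; 104 mm tall, walls 6 mm, flat level rim, about 0.7 kg; standing loose and upright on the worktop (rim at 0.104 m there). Its yaw means nothing.
- lid_big_round_handle (a point): Middle of the handle of the large round wooden lid, lying right way up, about 0.12 kg. Plate 124 mm in diameter; on it a knob, 27 mm diameter; under it a plug, 4 mm smaller than the mouth all round, tapering to 10 mm smaller all round at its foot. Heights from the bottom: plug 0-18 mm, plate 18-26, handle 26-58, this point 42; 24 mm above the rim when home. Yaw: none.
- canister_small_round_mouth (a point): Centre of the open mouth, level with the rim, of the small round white ceramic storage canister: round, 86 mm outside and 74 mm inside diameter; 84 mm tall, walls 6 mm, flat level rim, about 0.7 kg; standing loose and upright on the worktop (rim at 0.084 m there). Its yaw means nothing.
- lid_small_round_handle (a point): Middle of the handle of the small round wooden lid, lying right way up, about 0.12 kg. Plate 86 mm in diameter; on it a knob, 27 mm diameter; under it a plug, 4 mm smaller than the mouth all round, tapering to 10 mm smaller all round at its foot. Heights from the bottom: plug 0-18 mm, plate 18-26, handle 26-58, this point 42; 24 mm above the rim when home. Yaw: none.
- canister_square_mouth (a point): Centre of the open mouth, level with the rim, of the square white ceramic storage canister: square, 100 x 100 mm outside and 88 x 88 mm inside, corners rounded; 94 mm tall, walls 6 mm, flat level rim, about 0.7 kg; standing loose and upright on the worktop (rim at 0.094 m there). The point's x and y run along the canister's sides.
- lid_square_handle (a point): Middle of the handle of the square wooden lid, lying right way up, about 0.12 kg. Plate 100 x 100 mm; on it a bar handle, 60 mm long, 16 mm thick; under it a plug, 4 mm smaller than the mouth all round, tapering to 10 mm smaller all round at its foot. Heights from the bottom: plug 0-18 mm, plate 18-26, handle 26-58, this point 42; 24 mm above the rim when home. x runs along the bar and a side.
- canister_oblong_mouth (a point): Centre of the open mouth, level with the rim, of the oblong white ceramic storage canister: oblong, 136 x 84 mm outside and 124 x 72 mm inside, corners rounded; 74 mm tall, walls 6 mm, flat level rim, about 0.7 kg; standing loose and upright on the worktop (rim at 0.074 m there). The point's x runs along the long side, y along the short side.
- lid_oblong_handle (a point): Middle of the handle of the oblong wooden lid, lying right way up, about 0.12 kg. Plate 136 x 84 mm; on it a bar handle, 60 mm long, 16 mm thick; under it a plug, 4 mm smaller than the mouth all round, tapering to 10 mm smaller all round at its foot. Heights from the bottom: plug 0-18 mm, plate 18-26, handle 26-58, this point 42; 24 mm above the rim when home. x runs along the bar and the long side.
- honey_jar: Bystander: glass honey jar with a dark lid, 65 mm in diameter, 86 mm tall, loose; origin at the centre of its underside, z up.
- mug: Bystander: blue-grey mug with a handle, 82 mm wide (118 mm with the handle), 94 mm tall, loose; origin at its underside, z up.

How it is judged:
At the end, for the whole second after the job is handed in: Each lid is on its own canister: centres within 8 mm, plate on the rim within 3 mm, level within 0.05 rad, at rest; each canister upright on the worktop within 40 mm of its start. Honey jar and mug never moved over 30 mm, no canister ever tipped past 0.35 rad (horizontal distance between lid_big_round_handle and canister_big_round_mouth below 0.008 m and z of lid_big_round_handle in the frame of canister_big_round_mouth between 0.021 and 0.027 m and angle between each of lid_big_round_handle, canister_big_round_mouth, lid_small_round_handle, canister_small_round_mouth, lid_square_handle, canister_square_mouth, lid_oblong_handle, canister_oblong_mouth's own z axis and vertical below 0.05 rad and height (world z) of canister_big_round_mouth below 0.109 m and distance of each of canister_big_round_mouth, canister_small_round_mouth, canister_square_mouth, canister_oblong_mouth from where it was at the start of the episode below 0.04 m and linear speed of each of lid_big_round, lid_small_round, lid_square, lid_oblong below 0.02 m/s and horizontal distance between lid_small_round_handle and canister_small_round_mouth below 0.008 m and z of lid_small_round_handle in the frame of canister_small_round_mouth between 0.021 and 0.027 m and height (world z) of canister_small_round_mouth below 0.089 m and horizontal distance between lid_square_handle and canister_square_mouth below 0.008 m and z of lid_square_handle in the frame of canister_square_mouth between 0.021 and 0.027 m and height (world z) of canister_square_mouth below 0.099 m and horizontal distance between lid_oblong_handle and canister_oblong_mouth below 0.008 m and z of lid_oblong_handle in the frame of canister_oblong_mouth between 0.021 and 0.027 m and height (world z) of canister_oblong_mouth below 0.079 m); the robot touches nothing.
It fails at once if a canister is tipped over (angle between any of canister_big_round_mouth, canister_small_round_mouth, canister_square_mouth, canister_oblong_mouth's own z axis and vertical above 0.35 rad).
It fails at once if the honey jar is pushed away (distance of honey_jar from where it was at the start of the episode above 0.03 m).
It fails at once if the mug is pushed away (distance of mug from where it was at the start of the episode above 0.03 m).
It also fails if it takes over 112 s, if anything falls off the work surface, if the arm or the gripper's body presses on something with over 40 N, if the wrist force passes 120 N, or if a joint passes its speed limit or range.

## Working session

There is one attempt and no reset: what is moved stays moved. The work goes in short steps, Python scripts to look and compute and a tool call to move; the robot and the scene stay as the last step left them, time stands still between calls to the robot, and variables do not carry over. Pictures are saved under pics/ and viewed, at most 14 in all, crops included, and the job is handed in when it is done.

Besides the shell and the picture viewer there is one more tool, called after "Call:" as name([rows], argument=value, ...), one row to a line, values as JSON. apply_moves: Moves the arm, as the interface text tells. Its arguments: {"type":"object","properties":{"increments":{"type":"array"},"grip_force":{"type":"number"}},"required":["increments"]}

```bash
mkdir -p pics; ls
python3 - <<'E'
from workcell import *
import cv2
s=observe();print({k:np.round(v,3) if 0 else v for k,v in s.items()})
for c in("top","side"):
    cv2.imwrite(f"pics/{c}0.png",read_camera(c));print(camera_info(c))
E
```

```text
pics
{'time_s': 0.0, 'qpos': array([-1.46130805e+00,  3.81176196e-01,  1.29828123e+00, -7.46239826e-07,
        1.46360751e+00, -2.15301470e-01]), 'dq': array([ 8.06804773e-04,  3.68351855e-05, -9.72341497e-04,  9.32077323e-04,
       -1.10665663e-03,  1.53937077e-04]), 'tau': array([-8.16277698e-04, -4.48463130e+01, -2.31279176e+01, -2.25796725e-04,
        4.71416395e-03, -2.21936534e-05]), 'tcp_pos': array([ 0.17547293, -0.52093519,  0.23071551]), 'tool_rot': array([-3.09880748e+00, -5.07701497e-01, -1.21077268e-04]), 'wrist_force': array([-0.10564258, -0.28017336,  0.22971549]), 'wrist_torque': array([ 0.01912898, -0.03891849,  0.02538779]), 'finger_force': 0.0, 'width': 1.0023019991221842}
{'mtx': array([[539.58743347,   0.        , 317.46615791],
       [  0.        , 539.58743347, 238.95805258],
       [  0.        ,   0.        ,   1.        ]]), 'rvec': array([ 2.08804138, -2.13364867,  0.19688875]), 'tvec': array([-0.03184342,  0.54577311,  1.50577986])}
{'mtx': array([[544.87887553,   0.        , 317.98812809],
       [  0.        , 544.87887553, 232.58312949],
       [  0.        ,   0.        ,   1.        ]]), 'rvec': array([ 1.69150322, -1.36306336,  0.84372655]), 'tvec': array([-0.13256471,  0.32269241,  1.11197444])}
```

View pics/top0.png

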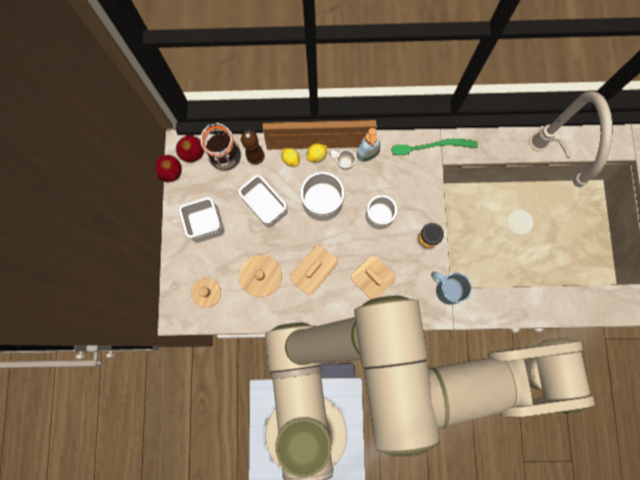

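View pics/side0.png

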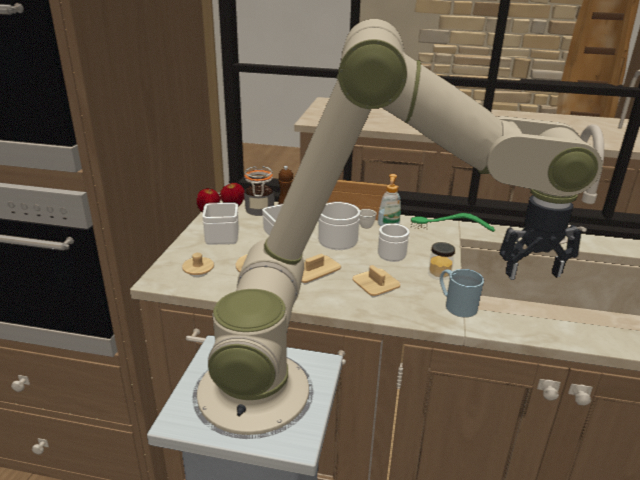

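```bash
cat > h.py <<'E'
from workcell import *
import numpy as np, cv2
def ray(cam,uv,z):
    c=camera_info(cam);R,_=cv2.Rodrigues(np.array(c["rvec"]));t=np.array(c["tvec"]).ravel()
    d=R.T@np.linalg.inv(c["mtx"])@np.array([uv[0],uv[1],1.]);o=-R.T@t
    return (o+d*(z-o[2])/d[2])
def proj(cam,P):
    c=camera_info(cam);return cv2.projectPoints(np.array(P,float).reshape(-1,3),c["rvec"],c["tvec"],c["mtx"],None)[0].reshape(-1,2)
Z=dict(canister_big_round_mouth=.104,canister_small_round_mouth=.084,canister_square_mouth=.094,canister_oblong_mouth=.074,
 lid_big_round_handle=.042,lid_small_round_handle=.042,lid_square_handle=.042,lid_oblong_handle=.042,honey_jar=0,mug=0)
E
python3 - <<'E'
from h import *
for c in("top","side"):
    read_camera(c)
    for n in Z:
        for r in tip_of(c,n)[:2]:
            print(c,n,round(r["score"],2),np.round(r["xy"],1),np.round(ray(c,r["xy"],Z[n]),4))
E
```

```text
top canister_big_round_mouth 0.67 [324.1 195.2] [ 0.6613 -0.0656  0.104 ]
top canister_small_round_mouth 0.67 [379.7 209.9] [ 0.6196 -0.2237  0.084 ]
top canister_square_mouth 0.79 [199.  217.1] [0.6082 0.2921 0.094 ]
top canister_oblong_mouth 0.7 [369.4 274.5] [ 0.4356 -0.1878  0.074 ]
top canister_oblong_mouth 0.67 [260.7 200.9] [0.6573 0.1185 0.074 ]
top lid_big_round_handle 0.9 [257.7 276.1] [0.4423 0.1307 0.042 ]
top lid_small_round_handle 0.68 [206.5 294. ] [0.394  0.2775 0.042 ]
top lid_square_handle 0.77 [372.4 275. ] [ 0.4382 -0.1991  0.042 ]
top lid_oblong_handle 0.7 [314.9 267.7] [ 0.4631 -0.0344  0.042 ]
top honey_jar 0.95 [426.3 237.7] [ 0.5522 -0.368   0.    ]
top mug 0.8 [444.6 286.1] [ 0.4063 -0.4128  0.    ]
side canister_big_round_mouth 0.75 [335.8 210.2] [ 0.668  -0.0507  0.104 ]
side canister_small_round_mouth 0.9 [395.9 227.1] [ 0.6392 -0.2343  0.084 ]
side canister_square_mouth 0.79 [219.9 211.1] [0.5985 0.2901 0.094 ]
side canister_oblong_mouth 0.73 [284.  210.2] [0.6913 0.1161 0.074 ]
side lid_small_round_handle 0.7 [197.6 260.4] [0.3936 0.2804 0.042 ]
side lid_square_handle 0.8 [376.3 276.9] [ 0.4231 -0.2034  0.042 ]
side lid_oblong_handle 0.69 [314.6 263.6] [ 0.4512 -0.0325  0.042 ]
side honey_jar 0.89 [440.3 273.8] [ 0.5474 -0.3724  0.    ]
side mug 0.62 [455.5 306.2] [ 0.3979 -0.4113  0.    ]
side mug 0.55 [393.2 229.5] [ 0.7862 -0.2216  0.    ]
```

```bash
cat > fit.py <<'E'
from h import *
from scipy.optimize import minimize
def circ(d): a=np.linspace(0,2*np.pi,48,endpoint=False);return np.c_[np.cos(a),np.sin(a)]*d/2
def rect(l,w,r):
    a=np.linspace(0,2*np.pi,48,endpoint=False)+.01;p=np.c_[np.cos(a),np.sin(a)]*r
    return p+np.sign(p)*[l/2-r,w/2-r]
sh=dict(big_round=circ(.124),small_round=circ(.086),square=rect(.1,.1,.014),oblong=rect(.136,.084,.014))
pr=lambda o,a,b:np.vstack([np.c_[o,np.full(len(o),z)] for z in(a,b)])
def parts(n,base=0):
    k=n.split("_",1)[1].rsplit("_",1)[0]
    if n.startswith("can"): return [pr(sh[k],0,Z[n])]
    hd=circ(.027) if "round" in k else rect(.06,.016,.002)
    return [pr(sh[k],base+.018,base+.026),pr(hd,base+.026,base+.058),pr(sh[k]*.85,base,base+.018)]
def mask(cam,ps,p,S,box):
    m=np.zeros(((box[3]-box[1])*S,(box[2]-box[0])*S),np.uint8);c,s=np.cos(p[2]),np.sin(p[2])
    for P in ps:
        Q=P.copy();Q[:,:2]=P[:,:2]@np.array([[c,s],[-s,c]])+p[:2]
        uv=(proj(cam,Q)+.5-box[:2])*S
        cv2.fillConvexPoly(m,cv2.convexHull(np.round(uv*16).astype(np.int32)),1,shift=4)
    return m>0
def fit(cams,n,p0,yaws,base=0,pick=None):
    ps=parts(n,base);obs=[]
    for cam in cams:
        read_camera(cam);rs=trace(cam,n);g=proj(cam,[[p0[0],p0[1],Z[n]+base]])[0]
        rs=[r for r in rs if np.hypot(*(np.array(r["xy"])-g))<25]
        if not rs: print(n,cam,"none");continue
        box=[int(g[0])-45,int(g[1])-45,int(g[0])+45,int(g[1])+45]
        r=np.zeros((480,640),np.uint8);r[rs[0]["region"]]=1
        obs.append((cam,np.kron(r[box[1]:box[3],box[0]:box[2]],np.ones((6,6),np.uint8))>0,box,rs[0]["score"]))
    def cost(q,o):
        tot=0
        for cam,r,box,_ in o:
            m=mask(cam,ps,[q[0]*.01+p0[0],q[1]*.01+p0[1],q[2]*.1],6,box);tot+=1-(m&r).sum()/(m|r).sum()
        return tot/len(o)
    def best(o):
        b=None
        for y in yaws:
            x0=np.array([0,0,y*10]);sx=np.vstack([x0,x0+[.7,0,0],x0+[0,.7,0],x0+[0,0,1.5]])
            r=minimize(cost,x0,(o,),method="Nelder-Mead",options=dict(initial_simplex=sx,xatol=.01,fatol=1e-4,maxiter=120))
            if b is None or r.fun<b.fun:b=r
        return np.array([b.x[0]*.01+p0[0],b.x[1]*.01+p0[1],b.x[2]*.1]),b.fun
    for o in [[x] for x in obs]+([obs] if len(obs)>1 else []):
        p,f=best(o);print(n,"+".join(x[0] for x in o),np.round(p,4),"1-IoU",round(f,3))
    return p
E
cat > run1.py <<'E'
from fit import *
G=dict(canister_big_round_mouth=(.664,-.06),canister_small_round_mouth=(.622,-.226),canister_square_mouth=(.605,.291),canister_oblong_mouth=(.657,.117),
lid_big_round_handle=(.443,.13),lid_small_round_handle=(.394,.278),lid_square_handle=(.435,-.2),lid_oblong_handle=(.46,-.034))
for n,g in G.items():
    fit(["top","side"],n,g,[0] if "round" in n else [-.8,-.3,.3,.8,1.4])
E
time python3 run1.py
```

```text
canister_big_round_mouth top none
canister_big_round_mouth side [ 0.6755 -0.0551  0.0983] 1-IoU 0.089
canister_small_round_mouth top [ 0.6238 -0.23   -0.0052] 1-IoU 0.081
canister_small_round_mouth side [ 0.6255 -0.2285  0.0972] 1-IoU 0.069
canister_small_round_mouth top+side [ 0.6233 -0.229   0.1273] 1-IoU 0.078
canister_square_mouth top none
canister_square_mouth side [0.6106 0.297  0.3158] 1-IoU 0.054
canister_oblong_mouth top [0.6684 0.1154 0.6991] 1-IoU 0.05
canister_oblong_mouth side [0.7367 0.1601 0.2948] 1-IoU 0.664
canister_oblong_mouth top+side [0.6686 0.1157 0.702 ] 1-IoU 0.403
lid_big_round_handle side none
lid_big_round_handle top [0.448  0.1278 0.0986] 1-IoU 0.026
lid_small_round_handle top [0.403  0.285  0.0505] 1-IoU 0.049
lid_small_round_handle side [0.4046 0.2871 0.0456] 1-IoU 0.115
lid_small_round_handle top+side [0.4031 0.2855 0.0504] 1-IoU 0.088
lid_square_handle top [ 0.4368 -0.202   0.7358] 1-IoU 0.044
lid_square_handle side [ 0.4414 -0.2028  0.9434] 1-IoU 0.218Traceback (most recent call last):
  File "run1.py", line 5, in <module>
    fit(["top","side"],n,g,[
[... 365 characters left out ...]
,xatol=.01,fatol=1e-4,maxiter=120))
    res = _minimize_neldermead(fun, x0, args, callback, bounds=bounds,
                               **options)
    fxr = func(xr)
    fx = function(np.copy(x), *(wrapper_args + args))
  File "fit.py", line 33, in cost
    m=mask(cam,ps,[q[0]*.01+p0[0],q[1]*.01+p0[1],q[2]*.1],6,box);tot+=1-(m&r).sum()/(m|r).sum()
  File "fit.py", line 18, in mask
    uv=(proj(cam,Q)+.5-box[:2])*S
        ~~~~^^^^^^^
  File "h.py", line 8, in proj
    c=camera_info(cam);return cv2.projectPoints(np.array(P,float).reshape(-1,3),c["rvec"],c["tvec"],c["mtx"],None)[0].reshape(-1,2)
ValueError: time passes only in moves, steps and waits

real	0m14.006s
user	0m3.758s
sys	0m0.176s
```

```bash
python3 - <<'E'
import re
s=open("h.py").read()
s=s.replace("import numpy as np, cv2","import numpy as np, cv2, functools, pickle, os\n_ci=camera_info\nif not os.path.exists('ci.pkl'): pickle.dump({c:_ci(c) for c in('top','side')},open('ci.pkl','wb'))\nCI=pickle.load(open('ci.pkl','rb'))\ndef camera_info(c): return CI[c]")
open("h.py","w").write(s)
s=open("fit.py").read()
s=s.replace("read_camera(cam);rs=trace(cam,n);g=","read_camera(cam);rs=[r for _ in range(3) for r in trace(cam,n)];g=").replace("r=np.zeros((480,640),np.uint8);r[rs[0][\"region\"]]=1","r=(np.mean([q['region'] for q in rs],0)>=.5).astype(np.uint8)")
open("fit.py","w").write(s)
E
cat > run1.py <<'E'
from fit import *
import json
G=dict(canister_big_round_mouth=(.664,-.06),canister_small_round_mouth=(.622,-.226),canister_square_mouth=(.605,.291),canister_oblong_mouth=(.668,.115),
lid_big_round_handle=(.443,.13),lid_small_round_handle=(.403,.285),lid_square_handle=(.435,-.2),lid_oblong_handle=(.46,-.034))
F={}
for n,g in G.items():
    c=["top"] if n in("canister_oblong_mouth","lid_big_round_handle") else ["top","side"]
    F[n]=fit(c,n,g,[0] if "round" in n else [-.8,-.3,.3,.8,1.4]).tolist()
json.dump(F,open("F.json","w"))
def overlay(cam,x0,y0,x1,y1,f,k):
    im=read_camera(cam)[y0:y1,x0:x1];im=cv2.resize(im,None,fx=k,fy=k,interpolation=cv2.INTER_CUBIC)
    for n,p in F.items():
        c,s=np.cos(p[2]),np.sin(p[2])
        for P in parts(n):
            for h in np.split(P,2):
                Q=h.copy();Q[:,:2]=h[:,:2]@np.array([[c,s],[-s,c]])+p[:2]
                cv2.polylines(im,[np.round((proj(cam,Q)+.5-[x0,y0])*k).astype(int)],True,(0,0,255),1)
    cv2.imwrite(f,im)
overlay("top",170,165,425,325,"pics/ov_top.png",3)
overlay("side",170,190,425,310,"pics/ov_side.png",3)
E
python3 run1.py
```

```text
canister_big_round_mouth top [ 0.6738 -0.059  -0.0054] 1-IoU 0.039
canister_big_round_mouth side [ 0.676  -0.058  -0.1383] 1-IoU 0.089
canister_big_round_mouth top+side [ 0.6741 -0.0587  0.0117] 1-IoU 0.065
canister_small_round_mouth top [ 0.6258 -0.23    0.0169] 1-IoU 0.064
canister_small_round_mouth side [ 0.6213 -0.229   0.1255] 1-IoU 0.062
canister_small_round_mouth top+side [ 0.6244 -0.2296  0.0729] 1-IoU 0.066
canister_square_mouth top [0.6125 0.294  0.3066] 1-IoU 0.07
canister_square_mouth side [0.6107 0.2966 0.3036] 1-IoU 0.04
canister_square_mouth top+side [0.6118 0.296  0.2787] 1-IoU 0.062
canister_oblong_mouth top [0.6685 0.1162 0.7011] 1-IoU 0.035
lid_big_round_handle top [0.4477 0.127  0.0781] 1-IoU 0.029
lid_small_round_handle top [ 0.4035  0.2853 -0.023 ] 1-IoU 0.03
lid_small_round_handle side [0.4053 0.2877 0.0514] 1-IoU 0.177
lid_small_round_handle top+side [0.4031 0.2855 0.1078] 1-IoU 0.108
lid_square_handle top [ 0.4349 -0.2014 -0.7713] 1-IoU 0.066
lid_square_handle side [ 0.4385 -0.202   0.8327] 1-IoU 0.134
lid_square_handle top+side [ 0.4356 -0.2016  0.7905] 1-IoU 0.103
lid_oblong_handle top [ 0.4629 -0.0288 -0.7126] 1-IoU 0.06
lid_oblong_handle side [ 0.4635 -0.0412 -0.1017] 1-IoU 0.31
lid_oblong_handle top+side [ 0.4632 -0.0287  2.4472] 1-IoU 0.199
```

View pics/ov_top.png

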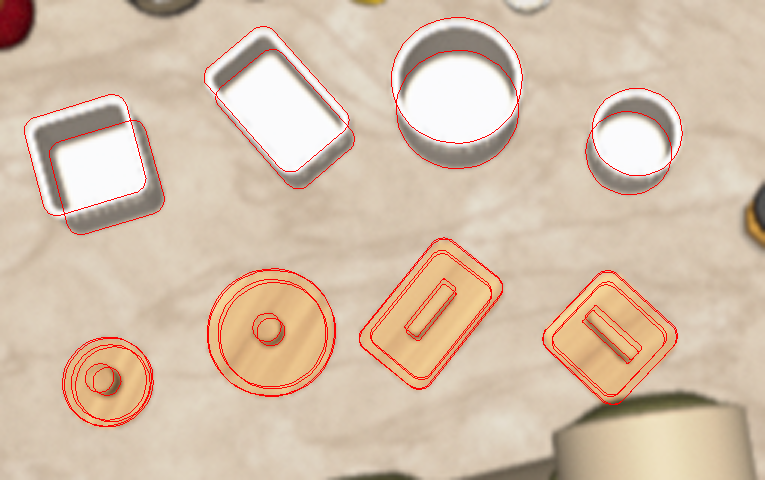

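View pics/ov_side.png

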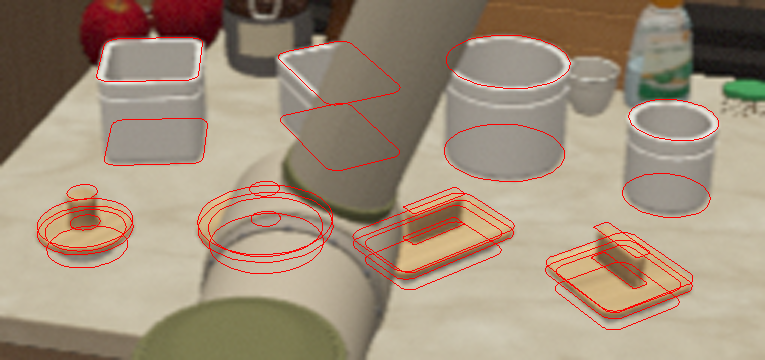

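Run:
```python
from h import *
t=read_camera("top");s=read_camera("side")
f=lambda im,c:cv2.resize(im[c[1]-25:c[1]+25,c[0]-33:c[0]+33],None,fx=6,fy=6,interpolation=cv2.INTER_CUBIC)
im=np.vstack([np.hstack([f(t,(206,291)),f(t,(374,277))]),np.hstack([f(s,(198,265)),f(s,(376,280))])])
cv2.imwrite("pics/z.png",im[:600,:800])
```

```text
(no output)
```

View pics/z.png

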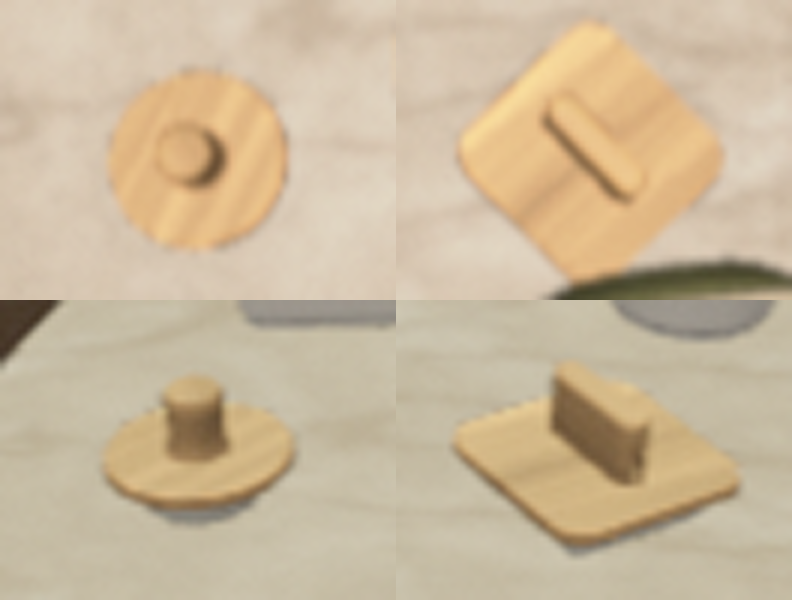

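Run:
```python
from h import *
f=lambda x,y,c:((x+.5)/6-.5+c[0]-33,(y+.5)/6-.5+c[1]-25)
T1=(206,291);T2=(374,277)
print("small plate",ray("top",f(198,160,T1),.026),"knob",ray("top",f(186,153,T1),.058))
a,b=ray("top",f(557,103,T2)-np.array([66,0]),.058),ray("top",f(634,187,T2)-np.array([66,0]),.058)
S1=(198,265);S2=(376,280)
print("side knob",ray("side",f(193,388-300,S1),.058),"plate",ray("side",f(200,453-300,S1),.024))
print("sq bar",(a+b)/2,a-b,np.linalg.norm(a-b))
c=[ray("top",f(x-396,y,T2),.026) for x,y in((590,18),(456,155),(724,157))]
print("sq corners",c,(c[1]+c[2])/2)
```

```text
small plate [0.40074206 0.28380209 0.026     ] knob [0.40080367 0.28249018 0.058     ]
side knob [0.39869312 0.2835577  0.058     ] plate [0.39823809 0.28301465 0.024     ]
sq bar [ 0.43396388 -0.20154991  0.058     ] [0.04079016 0.03475927 0.        ] 0.053591458457106715
sq corners [array([ 0.50031797, -0.20441806,  0.026     ]), array([ 0.43467574, -0.13705291,  0.026     ]), array([ 0.43085758, -0.26623772,  0.026     ])] [ 0.43276666 -0.20164531  0.026     ]
```

```bash
cat > go.py <<'E'
# usage: go.py x y zgrasp psi : turn about tool z, then tool-axis shift (cm)
from h import *; import sys
from scipy.spatial.transform import Rotation as R
s=observe();M=R.from_rotvec(s["tool_rot"]).as_matrix();p=np.array(s["tcp_pos"])
psi=np.arctan2(M[1,0],M[0,0]);x,y,z,ps=map(float,sys.argv[1:5])
gd=globals().get("grip_depth",-0.02)
th=(psi-ps+np.pi/2)%np.pi-np.pi/2;pn=psi-th
d=np.array([x,y,z])-(p+gd*M[:,2])
ax=np.array([[np.cos(pn),np.sin(pn),0],[np.sin(pn),-np.cos(pn),0],[0,0,-1]])
print("gd",gd,"t",round(s["time_s"],2),"psi",round(psi,3),"tilt",np.round(M[:,2],3),"q6 after ~",round(s["qpos"][5]+np.arctan2(y,x)-s["qpos"][0]+th,2))
print("grasp pt",np.round(p+gd*M[:,2],4),"F",np.round(s["wrist_force"],1),"w",round(s["width"],3))
print("turn",round(th,3),"shift cm",np.round(ax@d*100,2))
E
python3 -c "
import workcell;print([n for n in dir(workcell) if not n.startswith('_')],getattr(workcell,'grip_depth',None))"
python3 go.py .4345 -.2015 .15 .74
```

```text
['PlanningError', 'camera_info', 'close_job', 'grip_depth', 'observe', 'read_camera', 'tip_of', 'trace'] -0.0187
gd -0.0187 t 5.6 psi 0.325 tilt [ 0. -0. -1.] q6 after ~ 0.4
grasp pt [ 0.1755 -0.5212  0.25  ] F [ 0.5 -0.9  0.5] w 0.997
turn -0.415 shift cm [40.68 -6.15 10.  ]
```

Call:
apply_moves([
  [0,0,-0.138,0,0,0,1],
  [0,0,-0.138,0,0,0,1],
  [0,0,-0.139,4,-0.6,0,1],
  [0,0,0,5.2,-0.8,0,1],
  [0,0,0,5.2,-0.8,0,1],
  [0,0,0,5.2,-0.8,0,1],
  [0,0,0,5.2,-0.8,0,1],
  [0,0,0,5.2,-0.8,2,1],
  [0,0,0,5.2,-0.8,2,1],
  [0,0,0,4,-0.6,2,1],
], grip_force=40)

```text
time_s: 6.85
tcp_pos: [0.4297, -0.2148, 0.1709]
tool_rot: [2.928, 1.137, 0.001]
wrist_force: [0.3, 0.2, -0.5]
width: 1.002
finger_force: 0.0
```

```bash
python3 go.py .4345 -.2015 .046 .74
```

```text
gd -0.0187 t 6.85 psi 0.741 tilt [ 0.001 -0.    -1.   ] q6 after ~ 0.4
grasp pt [ 0.4297 -0.2148  0.1896] F [ 0.3  0.2 -0.5] w 1.002
turn 0.001 shift cm [ 1.25 -0.66 14.36]
```

Call:
apply_moves([
  [0,0,0,0.6,-0.3,2,1],
  [0,0,0,0.6,-0.3,3,1],
  [0,0,0,0,0,3,1],
  [0,0,0,0,0,2,1],
  [0,0,0,0,0,0,1],
])

```text
time_s: 7.48
tcp_pos: [0.433, -0.2036, 0.0705]
tool_rot: [-2.927, -1.135, 0.002]
wrist_force: [-0.3, -0.3, 0.2]
width: 0.997
finger_force: 0.0
```

```bash
python3 go.py .4345 -.2015 .047 .74
```

```text
gd -0.0187 t 7.47 psi 0.74 tilt [-0.002  0.002 -1.   ] q6 after ~ 0.4
grasp pt [ 0.4331 -0.2036  0.0892] F [-0.3 -0.3  0.2] w 0.997
turn -0.0 shift cm [ 0.25 -0.06  4.22]
```

Call:
apply_moves([
  [0,0,0,0.2,0,2,1],
  [0,0,0,0,0,2,1],
  [0,0,0,0,0,0.2,1],
  [0,0,0,0,0,0,0.3],
  [0,0,0,0,0,0,0],
  [0,0,0,0,0,0,0],
  [0,0,0,0,0,0,0],
  [0,0,0,0,0,0,0],
  [0,0,0,0,0,0,0],
])

```text
time_s: 8.6
tcp_pos: [0.4352, -0.2027, 0.0297]
tool_rot: [2.928, 1.136, 0.001]
wrist_force: [-0.2, 0.1, 5.4]
width: 0.18
finger_force: 40.5
```

```bash
python3 go.py .4345 -.2015 .047 .74; python3 -c "
from h import *;cv2.imwrite('pics/s1.png',cv2.resize(read_camera('side')[180:330,290:490],None,fx=3,fy=3))"
```

```text
gd -0.0187 t 8.6 psi 0.74 tilt [ 0.001 -0.    -1.   ] q6 after ~ 0.4
grasp pt [ 0.4352 -0.2027  0.0484] F [-0.2  0.1  5.4] w 0.18
turn -0.0 shift cm [ 0.03 -0.13  0.14]
```

View pics/s1.png

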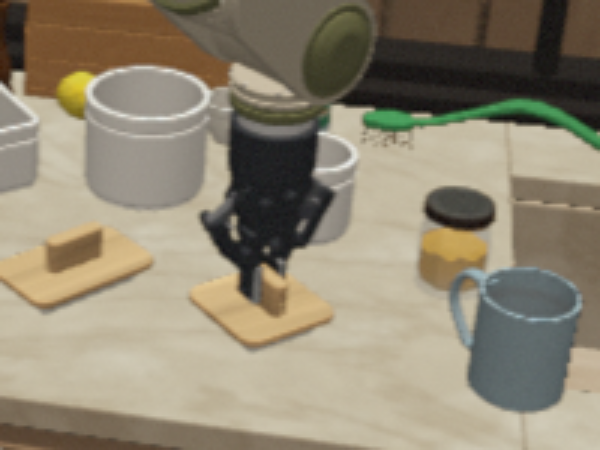

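Call:
apply_moves([
  [0,0,0,0,0,-1,0],
  [0,0,0,0,0,-3,0],
  [0,0,0,0,0,-5,0],
  [0,0,0.146,0,0,-5,0],
  [0,0,0.146,0,0,-3,0],
  [0,0,0.148,0,0,0,0],
  [0,0,0,0,0,0,0],
])

```text
time_s: 9.52
tcp_pos: [0.4348, -0.2024, 0.1997]
tool_rot: [3.106, 0.471, 0.0]
wrist_force: [-0.1, -0.4, -1.8]
width: 0.179
finger_force: 39.6
```

```bash
python3 go.py .6122 .295 .16 .30
```

```text
gd -0.0187 t 9.53 psi 0.301 tilt [ 0. -0. -1.] q6 after ~ 1.72
grasp pt [ 0.4348 -0.2024  0.2184] F [-0.1 -0.4 -1.8] w 0.179
turn 0.001 shift cm [ 31.65 -42.28   5.84]
```

Call:
apply_moves([
  [0,0,0,2,-2.6,0,0],
  [0,0,0,3.3,-4.4,0,0],
  [0,0,0,3.3,-4.4,0,0],
  [0,0,0,3.3,-4.4,0,0],
  [0,0,0,3.3,-4.4,0,0],
  [0,0,0,3.3,-4.4,0,0],
  [0,0,0,3.3,-4.4,0,0],
  [0,0,0,3.3,-4.4,0,0],
  [0,0,0,3.3,-4.4,0,0],
  [0,0,0,2,-3,0,0],
])

```text
time_s: 10.78
tcp_pos: [0.6049, 0.2793, 0.1983]
tool_rot: [3.105, 0.477, -0.003]
wrist_force: [-0.7, 0.2, -1.6]
width: 0.176
finger_force: 39.6
```

Call:
apply_moves([
  [0,0,0,1.2,-1.5,0,0],
  [0,0,0,0,0,2,0],
  [0,0,0,0,0,2,0],
  [0,0,0,0,0,0,0],
  [0,0,0,0,0,0,0],
])

```text
time_s: 11.4
tcp_pos: [0.6122, 0.2949, 0.16]
tool_rot: [-3.106, -0.471, -0.001]
wrist_force: [0.2, -0.1, -1.5]
width: 0.182
finger_force: 39.6
```

```bash
python3 go.py .6122 .295 .16 .30;  python3 -c "
from h import *
a=cv2.resize(read_camera('side')[160:270,170:270],None,fx=4,fy=4)
b=cv2.resize(read_camera('top')[160:270,150:250],None,fx=4,fy=4)
cv2.imwrite('pics/p1.png',np.hstack([a,b]))"
```

```text
gd -0.0187 t 11.4 psi 0.301 tilt [ 0.001  0.    -1.   ] q6 after ~ 1.72
grasp pt [0.6122 0.2949 0.1787] F [ 0.2 -0.1 -1.5] w 0.182
turn 0.001 shift cm [ 0.   -0.01  1.87]
```

View pics/p1.png

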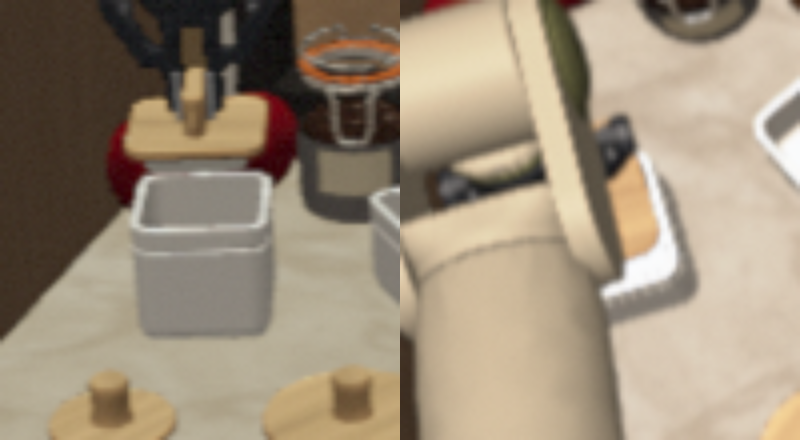

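```bash
sed -i 's/,pr(sh\[k\]\*.85,base,base+.018)\]/]/' fit.py; python3 -c "
from fit import *
fit(['side'],'lid_square_handle',(.612,.295),[.3],base=.130)
fit(['side'],'canister_square_mouth',(.612,.295),[.3])"
```

```text
lid_square_handle side [0.5964 0.291  0.3728] 1-IoU 0.182
canister_square_mouth side [0.6105 0.2967 0.3009] 1-IoU 0.046
```

```bash
python3 -c "
from fit import *
im=cv2.imread('pics/p1.png')[:, :400].copy();im=cv2.resize(im,None,fx=1.5,fy=1.5)
for n,b,p in(('lid_square_handle',.13,(.6122,.295,.30)),('canister_square_mouth',0,(.6115,.296,.30))):
  for P in parts(n,b):
    for h in np.split(P,2):
      c,s=np.cos(p[2]),np.sin(p[2]);Q=h.copy();Q[:,:2]=h[:,:2]@np.array([[c,s],[-s,c]])+p[:2]
      cv2.polylines(im,[np.round((proj('side',Q)+.5-[170,160])*6).astype(int)],True,(0,0,255),1)
cv2.imwrite('pics/p2.png',im[:540])"
```

```text
(no output)
```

View pics/p2.png

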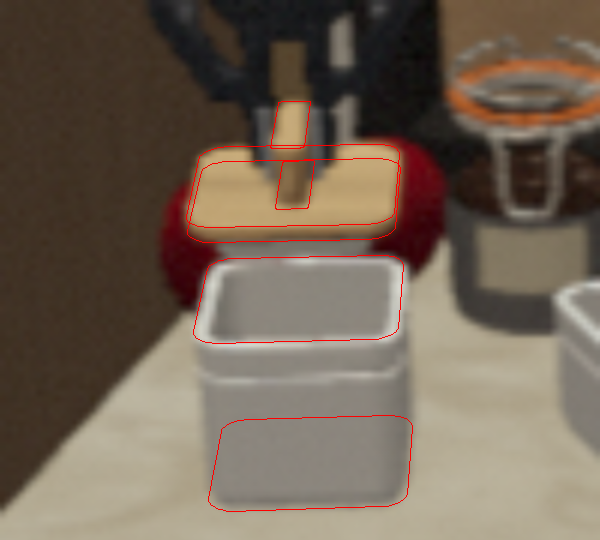

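Call:
apply_moves([
  [0,0,0,0,0,1.5,0],
  [0,0,0,0,0,1.5,0],
  [0,0,0,0,0,1,0],
  [0,0,0,0,0,0.7,0],
  [0,0,0,0,0,0.5,0],
  [0,0,0,0,0,0.2,0],
  [0,0,0,0,0,0,0],
])

```text
time_s: 12.78
tcp_pos: [0.612, 0.2949, 0.1058]
tool_rot: [-3.106, -0.469, -0.001]
wrist_force: [-1.8, -0.3, 1.1]
width: 0.179
finger_force: 39.9
```

```bash
python3 go.py .6122 .295 .1244 .30
```

```text
gd -0.0187 t 12.78 psi 0.3 tilt [ 0.  0. -1.] q6 after ~ 1.72
grasp pt [0.612  0.2948 0.1245] F [-1.8 -0.3  1.1] w 0.179
turn -0.0 shift cm [ 0.02 -0.01  0.01]
```

Call:
apply_moves([
  [0,0,0,0,0,0,0.5],
  [0,0,0,0,0,0,1],
  [0,0,0,0,0,0,1],
  [0,0,0,0,0,0,1],
  [0,0,0,0,0,-1,1],
  [0,0,0,0,0,-4,1],
  [0,0,0,0,0,-5,1],
  [0,0,0.17,0,0,-3,1],
  [0,0,0.17,0,0,0,1],
  [0,0,0.17,0,0,0,1],
])

```text
time_s: 14.02
tcp_pos: [0.612, 0.2948, 0.2366]
tool_rot: [-3.123, 0.338, -0.002]
wrist_force: [0.5, 0.2, 0.1]
width: 1.0
finger_force: 0.0
```

Call:
apply_moves([
  [0,0,0.17,0,0,0,1],
  [0,0,0.17,0,0,0,1],
  [0,0,0.163,0,0,0,1],
  [0,0,0,0,0,0,1],
])

```text
time_s: 14.52
tcp_pos: [0.612, 0.2949, 0.236]
tool_rot: [-2.944, 1.094, -0.001]
wrist_force: [-0.5, 0.0, -0.5]
width: 1.0
finger_force: 0.0
```

```bash
python3 go.py .463 -.029 .09 -.713; python3 -c "
from fit import *
fit(['top'],'lid_oblong_handle',(.463,-.029),[-.7])
fit(['side'],'lid_square_handle',(.612,.295),[.3],base=.076)
fit(['side'],'canister_square_mouth',(.612,.295),[.3])
fit(['top','side'],'canister_oblong_mouth',(.668,.116),[.7])
"
```

```text
gd -0.0187 t 14.53 psi -0.712 tilt [ 0.001  0.    -1.   ] q6 after ~ 2.22
grasp pt [0.612  0.2949 0.2547] F [-0.5  0.  -0.5] w 1.0
turn 0.001 shift cm [ 9.92 34.24 16.47]
lid_oblong_handle top [ 0.4639 -0.0299 -0.7255] 1-IoU 0.072
lid_square_handle side [0.6121 0.2958 0.3185] 1-IoU 0.097
canister_square_mouth side [0.611  0.2975 0.3697] 1-IoU 0.364
canister_oblong_mouth top [0.6676 0.1152 0.6878] 1-IoU 0.036
canister_oblong_mouth side [0.668  0.1193 0.6809] 1-IoU 0.043
canister_oblong_mouth top+side [0.6677 0.1162 0.6893] 1-IoU 0.053
```

Call:
apply_moves([
  [0,0,0,0.8,2.7,0,1],
  [0,0,0,1.4,4.9,0,1],
  [0,0,0,1.4,4.9,0,1],
  [0,0,0,1.4,4.9,0,1],
  [0,0,0,1.4,4.9,0,1],
  [0,0,0,1.4,4.9,2,1],
  [0,0,0,1.4,4.8,5,1],
  [0,0,0,0.7,2.3,5,1],
  [0,0,0,0,0,4,1],
  [0,0,0,0,0,0,1],
])

```text
time_s: 16.77
tcp_pos: [0.4637, -0.024, 0.0797]
tool_rot: [2.943, -1.098, -0.008]
wrist_force: [-0.3, -0.4, 1.0]
width: 0.996
finger_force: 0.0
```

```bash
python3 go.py .4633 -.0295 .048 -.72
```

```text
gd -0.0187 t 16.77 psi -0.714 tilt [-0.005  0.002 -1.   ] q6 after ~ 2.23
grasp pt [ 0.4638 -0.024   0.0984] F [-0.3 -0.4  1. ] w 0.996
turn 0.006 shift cm [0.33 0.45 5.04]
```

Call:
apply_moves([
  [0,0,0.006,0.2,0.2,1,1],
  [0,0,0,0,0,1,1],
  [0,0,0,0,0,0,1],
])

```text
time_s: 17.15
tcp_pos: [0.465, -0.0267, 0.0611]
tool_rot: [2.941, -1.105, -0.0]
wrist_force: [0.5, 0.7, 0.8]
width: 1.002
finger_force: 0.0
```

```bash
python3 go.py .4633 -.0295 .048 -.72
```

```text
gd -0.0187 t 17.15 psi -0.719 tilt [-0.  0. -1.] q6 after ~ 2.23
grasp pt [ 0.465  -0.0267  0.0798] F [0.5 0.7 0.8] w 1.002
turn 0.001 shift cm [0.05 0.32 3.18]
```

Call:
apply_moves([
  [0,0,0,0,0.3,1,1],
  [0,0,0,0,0,1.6,1],
  [0,0,0,0,0,0.5,1],
  [0,0,0,0,0,0,0.3],
  [0,0,0,0,0,0,0],
  [0,0,0,0,0,0,0],
  [0,0,0,0,0,0,0],
  [0,0,0,0,0,0,0],
  [0,0,0,0,0,0,0],
])

```text
time_s: 18.27
tcp_pos: [0.4633, -0.0292, 0.0305]
tool_rot: [-2.941, 1.105, -0.001]
wrist_force: [-0.3, -0.0, 5.1]
width: 0.184
finger_force: 40.2
```

```bash
python3 go.py .4633 -.0295 .048 -.72
```

```text
gd -0.0187 t 18.27 psi -0.719 tilt [ 0.001 -0.    -1.   ] q6 after ~ 2.23
grasp pt [ 0.4633 -0.0292  0.0492] F [-0.3 -0.   5.1] w 0.184
turn 0.001 shift cm [0.02 0.02 0.12]
```

Call:
apply_moves([
  [0,0,0,0,0,-1,0],
  [0,0,0,0,0,-3,0],
  [0,0,-0.156,0,0,-4,0],
  [0,0,-0.156,0,0,-4,0],
  [0,0,-0.156,0,0,-2,0],
  [0,0,-0.156,0,0,0,0],
  [0,0,-0.156,0,0,0,0],
  [0,0,-0.156,0,0,0,0],
  [0,0,-0.156,0,0,0,0],
  [0,0,-0.156,0,0,0,0],
])

```text
time_s: 19.52
tcp_pos: [0.4628, -0.029, 0.1704]
tool_rot: [-3.03, -0.829, 0.001]
wrist_force: [-0.7, -0.6, -1.0]
width: 0.178
finger_force: 39.4
```

Call:
apply_moves([
  [0,0,-0.161,0,0,0,0],
  [0,0,0,0,0,0,0],
])

```text
time_s: 19.77
tcp_pos: [0.4628, -0.029, 0.1703]
tool_rot: [-2.957, -1.06, 0.0]
wrist_force: [0.0, 0.1, -1.9]
width: 0.18
finger_force: 39.4
```

```bash
python3 go.py .6678 .1165 .16 .69
```

```text
gd -0.0187 t 19.77 psi 0.688 tilt [-0.  0. -1.] q6 after ~ 1.05
grasp pt [ 0.4628 -0.0291  0.189 ] F [ 0.   0.1 -1.9] w 0.18
turn -0.002 shift cm [25.07  1.82  2.9 ]
```

Call:
apply_moves([
  [0,0,0,2.3,0.2,0,0],
  [0,0,0,4.3,0.3,0,0],
  [0,0,0,4.3,0.3,0,0],
  [0,0,0,4.3,0.3,0,0],
  [0,0,0,4.3,0.3,0,0],
  [0,0,0,3.5,0.3,0,0],
  [0,0,0,2,0.1,1,0],
  [0,0,0,0,0,1,0],
  [0,0,0,0,0,0,0],
  [0,0,0,0,0,0,0],
])

```text
time_s: 21.02
tcp_pos: [0.6671, 0.1155, 0.1508]
tool_rot: [2.957, 1.06, 0.001]
wrist_force: [-0.4, -0.7, -1.1]
width: 0.181
finger_force: 39.4
```

```bash
python3 go.py .6678 .1165 .1052 .69
cat > ov.py <<'E'
# ov.py file x0 y0 k  name base x y yaw ...
from fit import *;import sys
a=sys.argv;x0,y0,k=int(a[2]),int(a[3]),int(a[4]);im=cv2.resize(read_camera('side')[y0:y0+100,x0:x0+110],None,fx=k,fy=k,interpolation=cv2.INTER_CUBIC)
for i in range(5,len(a),5):
  b,*p=map(float,a[i+1:i+5])
  for P in parts(a[i],b):
    for h in np.split(P,2):
      c,s=np.cos(p[2]),np.sin(p[2]);Q=h.copy();Q[:,:2]=h[:,:2]@np.array([[c,s],[-s,c]])+p[:2]
      cv2.polylines(im,[np.round((proj('side',Q)+.5-[x0,y0])*k).astype(int)],True,(0,0,255),1)
cv2.imwrite(a[1],im)
E
python3 ov.py pics/p3.png 230 150 6 lid_oblong_handle .118 .6678 .1165 .69 canister_oblong_mouth 0 .6678 .1165 .69
```

```text
gd -0.0187 t 21.02 psi 0.688 tilt [ 0. -0. -1.] q6 after ~ 1.05
grasp pt [0.667  0.1155 0.1695] F [-0.4 -0.7 -1.1] w 0.181
turn -0.002 shift cm [ 0.12 -0.03  6.43]
```

View pics/p3.png

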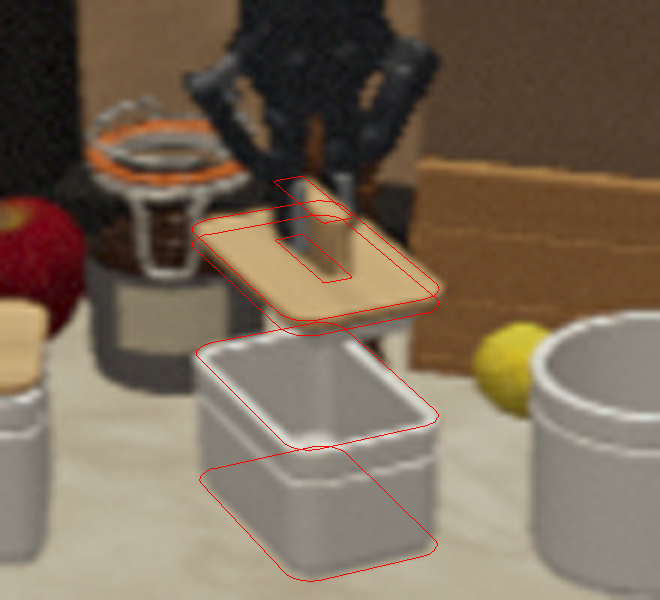

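Call:
apply_moves([
  [0,0,0,0.1,0,2,0],
  [0,0,0,0,0,2,0],
  [0,0,0,0,0,1,0],
  [0,0,0,0,0,0.7,0],
  [0,0,0,0,0,0.5,0],
  [0,0,0,0,0,0.3,0],
  [0,0,0,0,0,0,0],
])

```text
time_s: 21.95
tcp_pos: [0.6684, 0.1167, 0.0865]
tool_rot: [2.956, 1.062, 0.002]
wrist_force: [-3.4, -0.7, 4.2]
width: 0.178
finger_force: 40.2
```

```bash
python3 go.py .6678 .1165 .1052 .69
```

```text
gd -0.0187 t 21.95 psi 0.69 tilt [ 0.001 -0.    -1.   ] q6 after ~ 1.05
grasp pt [0.6683 0.1167 0.1052] F [-3.4 -0.7  4.2] w 0.178
turn -0.0 shift cm [-0.05 -0.02  0.  ]
```

Call:
apply_moves([
  [0,0,0,0,0,0,0.5],
  [0,0,0,0,0,0,1],
  [0,0,0,0,0,0,1],
  [0,0,0,0,0,0,1],
  [0,0,0,0,0,-1,1],
  [0,0,0,0,0,-3,1],
  [0,0,0,0,0,-4,1],
  [0,0,0,0,0,-1,1],
  [0,0,0,0,0,0,1],
])

```text
time_s: 23.08
tcp_pos: [0.6682, 0.1167, 0.1755]
tool_rot: [2.956, 1.062, 0.001]
wrist_force: [0.4, 1.4, -0.4]
width: 1.005
finger_force: 0.0
```

```bash
python3 go.py .4465 .127 .09 .69; python3 -c "
from fit import *
fit(['side'],'lid_oblong_handle',(.668,.116),[.7],base=.056)
fit(['top'],'lid_big_round_handle',(.4465,.127),[0])
fit(['side'],'lid_big_round_handle',(.4465,.127),[0])
fit(['top'],'canister_big_round_mouth',(.674,-.059),[0])
fit(['top','side'],'lid_small_round_handle',(.401,.283),[0])
"
```

```text
gd -0.0187 t 23.07 psi 0.69 tilt [ 0.001  0.    -1.   ] q6 after ~ 1.16
grasp pt [0.6682 0.1167 0.1942] F [ 0.4  1.4 -0.4] w 1.005
turn -0.0 shift cm [-16.44 -14.9   10.42]
lid_oblong_handle side [0.6694 0.1186 0.7041] 1-IoU 0.076
lid_big_round_handle top [0.4676 0.0868 0.3399] 1-IoU 0.711
lid_big_round_handle side [0.4426 0.1284 0.0213] 1-IoU 0.07
canister_big_round_mouth top [ 0.6732 -0.0594  0.0594] 1-IoU 0.06
lid_small_round_handle top none
lid_small_round_handle side noneTraceback (most recent call last):
  File "<string>", line 7, in <module>
    fit(['top','side'],'lid_small_round_handle',(.401,.283),[0])
    ~~~^^^^^^^^^^^^^^^^^^^^^^^^^^^^^^^^^^^^^^^^^^^^^^^^^^^^^^^^^
  File "fit.py", line 44, in fit
    return p
           ^
UnboundLocalError: cannot access local variable 'p' where it is not associated with a value
```

Call:
apply_moves([
  [0,0,0,-2.5,-2.3,0,1],
  [0,0,0,-3.8,-3.4,0,1],
  [0,0,0,-3.8,-3.4,1,1],
  [0,0,0,-3.8,-3.4,2,1],
  [0,0,0,-2.6,-2.4,4,1],
  [0,0,0,0,0,3,1],
  [0,0,0,0,0,0,1],
  [0,0,0,0,0,0,1],
])

```text
time_s: 25.28
tcp_pos: [0.4471, 0.1266, 0.0761]
tool_rot: [2.956, 1.062, 0.003]
wrist_force: [0.7, 0.5, 0.9]
width: 1.002
finger_force: 0.0
```

```bash
python3 go.py .445 .1275 .0485 .69
```

```text
gd -0.0187 t 25.27 psi 0.69 tilt [ 0.002  0.    -1.   ] q6 after ~ 1.16
grasp pt [0.4471 0.1266 0.0948] F [0.7 0.5 0.9] w 1.002
turn -0.0 shift cm [-0.1  -0.2   4.63]
```

Call:
apply_moves([
  [0,0,0,-0.1,-0.2,2,1],
  [0,0,0,0,0,2,1],
  [0,0,0,0,0,0.7,1],
  [0,0,0,0,0,0,0.4],
  [0,0,0,0,0,0,0],
  [0,0,0,0,0,0,0],
  [0,0,0,0,0,0,0],
  [0,0,0,0,0,0,0],
  [0,0,0,0,0,0,0],
])

```text
time_s: 26.4
tcp_pos: [0.4443, 0.1276, 0.0288]
tool_rot: [2.956, 1.062, 0.002]
wrist_force: [-1.0, -0.3, 5.8]
width: 0.303
finger_force: 39.1
```

```bash
python3 go.py .445 .1275 .0485 .69
```

```text
gd -0.0187 t 26.4 psi 0.69 tilt [ 0.001  0.    -1.   ] q6 after ~ 1.16
grasp pt [0.4443 0.1276 0.0475] F [-1.  -0.3  5.8] w 0.303
turn -0.0 shift cm [ 0.05  0.05 -0.1 ]
```

Call:
apply_moves([
  [0,0,0,0,0,-1,0],
  [0,0,0,0,0,-3,0],
  [0,0,0,0,0,-5,0],
  [0,0,0,0,0,-5,0],
  [0,0,0,0,0,-2.5,0],
  [0,0,0,0,0,0,0],
  [0,0,0,0,0,0,0],
])

```text
time_s: 27.28
tcp_pos: [0.4434, 0.1275, 0.1922]
tool_rot: [-2.956, -1.062, 0.003]
wrist_force: [0.2, -0.1, -1.1]
width: 0.304
finger_force: 39.5
```

```bash
python3 go.py .674 -.059 .18 .69
```

```text
gd -0.0187 t 27.27 psi 0.69 tilt [-0.002 -0.    -1.   ] q6 after ~ 0.79
grasp pt [0.4434 0.1275 0.2109] F [ 0.2 -0.1 -1.1] w 0.304
turn -0.0 shift cm [ 5.91 29.06  3.09]
```

Call:
apply_moves([
  [0,0,0,0.5,2.4,0,0],
  [0,0,0,0.9,4.6,0,0],
  [0,0,0,0.9,4.6,0,0],
  [0,0,0,0.9,4.6,0,0],
  [0,0,0,0.9,4.6,0,0],
  [0,0,0,0.9,4.6,0,0],
  [0,0,0,0.8,3.6,1,0],
  [0,0,0,0.1,0,2,0],
  [0,0,0,0,0,0,0],
  [0,0,0,0,0,0,0],
])

```text
time_s: 28.52
tcp_pos: [0.6743, -0.059, 0.1633]
tool_rot: [2.957, 1.062, 0.0]
wrist_force: [0.0, -0.8, -1.0]
width: 0.305
finger_force: 39.7
```

```bash
python3 go.py .674 -.059 .1335 .69
python3 ov.py pics/p4.png 285 150 6 lid_big_round_handle .1325 .674 -.059 0 canister_big_round_mouth 0 .674 -.059 0
```

```text
gd -0.0187 t 28.52 psi 0.69 tilt [ 0. -0. -1.] q6 after ~ 0.79
grasp pt [ 0.6743 -0.059   0.182 ] F [ 0.  -0.8 -1. ] w 0.305
turn -0.0 shift cm [-0.02 -0.02  4.85]
```

View pics/p4.png

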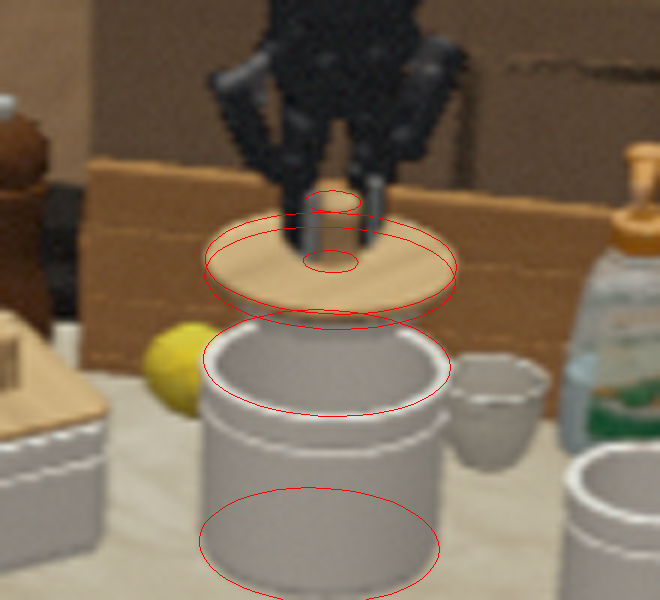

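Call:
apply_moves([
  [0,0,0,-0.15,-0.13,0.5,0],
  [0,0,0,0,0,1.5,0],
  [0,0,0,0,0,1,0],
  [0,0,0,0,0,0.8,0],
  [0,0,0,0,0,0.6,0],
  [0,0,0,0,0,0.4,0],
  [0,0,0,0,0,0,0],
])

```text
time_s: 29.45
tcp_pos: [0.6722, -0.0586, 0.1152]
tool_rot: [2.956, 1.062, 0.001]
wrist_force: [-0.3, 0.2, -1.2]
width: 0.304
finger_force: 39.7
```

```bash
python3 go.py .674 -.059 .1335 .69
```

```text
gd -0.0187 t 29.45 psi 0.69 tilt [ 0. -0. -1.] q6 after ~ 0.79
grasp pt [ 0.6722 -0.0586  0.1339] F [-0.3  0.2 -1.2] w 0.304
turn -0.0 shift cm [0.11 0.15 0.04]
```

Not yet touching; a little further, then release.

Call:
apply_moves([
  [0,0,0,0,0,0.1,0],
  [0,0,0,0,0,0.05,0],
  [0,0,0,0,0,0,0],
])

```text
time_s: 29.82
tcp_pos: [0.6723, -0.0586, 0.1148]
tool_rot: [2.956, 1.062, 0.002]
wrist_force: [-1.5, -0.3, 5.3]
width: 0.304
finger_force: 40.3
```

Call:
apply_moves([
  [0,0,0,0,0,0,0.5],
  [0,0,0,0,0,0,1],
  [0,0,0,0,0,0,1],
  [0,0,0,0,0,0,1],
  [0,0,0,0,0,-1,1],
  [0,0,0,0,0,-3,1],
  [0,0,0,0,0,-4,1],
  [0,0,0,0,0,-1,1],
  [0,0,0,0,0,0,1],
])

```text
time_s: 30.95
tcp_pos: [0.6721, -0.0586, 0.204]
tool_rot: [2.956, 1.062, 0.001]
wrist_force: [0.6, -0.3, -1.7]
width: 1.001
finger_force: 0.0
```

```bash
python3 go.py .401 .283 .09 .69; python3 -c "
from fit import *
fit(['side'],'lid_big_round_handle',(.674,-.059),[0],base=.086)
for _ in range(4):
  for c in('top','side'):
    read_camera(c)
    for n in('lid_small_round_handle',):
      for r in trace(c,n)[:2]:print(c,r['score'],r['xy'])
      for r in tip_of(c,n)[:2]:print(c,r['score'],ray(c,r['xy'],.042))
"
```

```text
gd -0.0187 t 30.95 psi 0.69 tilt [ 0.001 -0.    -1.   ] q6 after ~ 1.5
grasp pt [ 0.6721 -0.0585  0.2227] F [ 0.6 -0.3 -1.7] w 1.001
turn -0.0 shift cm [  0.83 -43.6   13.27]
lid_big_round_handle side [ 0.6748 -0.0579  0.1167] 1-IoU 0.068
side 0.63 [199.3, 264.3]
side 0.82 [0.39674435 0.28084932 0.042     ]
side 0.57 [197.8, 266.2]
side 0.61 [0.41779029 0.29254038 0.042     ]
top 0.52 [263.9, 192.0]
side 0.72 [197.6, 265.3]
side 0.54 [337.3, 209.6]
side 0.87 [0.40378351 0.29278954 0.042     ]
side 0.59 [197.3, 267.2]
side 0.71 [0.40155103 0.28140079 0.042     ]
```

Call:
apply_moves([
  [0,0,0,0,-2.5,0,1],
  [0,0,0,0.1,-4.8,0,1],
  [0,0,0,0.1,-4.8,0,1],
  [0,0,0,0.1,-4.8,0,1],
  [0,0,0,0.1,-4.8,0,1],
  [0,0,0,0.1,-4.8,0,1],
  [0,0,0,0.1,-4.8,1,1],
  [0,0,0,0.1,-4.8,3,1],
  [0,0,0,0.1,-4.8,4,1],
  [0,0,0,0.1,-2.6,4,1],
])

```text
time_s: 33.6
tcp_pos: [0.4008, 0.2842, 0.083]
tool_rot: [-2.956, -1.065, -0.002]
wrist_force: [0.6, -0.1, -0.3]
width: 1.002
finger_force: 0.0
```

Call:
apply_moves([
  [0,0,0,0,0,1,1],
  [0,0,0,0,0,0,1],
  [0,0,0,0,0,0,1],
])

```text
time_s: 33.98
tcp_pos: [0.4037, 0.2823, 0.0749]
tool_rot: [2.957, 1.06, 0.004]
wrist_force: [-0.3, -0.4, -0.2]
width: 1.002
finger_force: 0.0
```

```bash
python3 go.py .4015 .2838 .0475 .69; python3 ov.py pics/p5.png 145 200 6 lid_small_round_handle 0 .4015 .2838 0
```

```text
gd -0.0187 t 33.98 psi 0.688 tilt [ 0.003  0.001 -1.   ] q6 after ~ 1.5
grasp pt [0.4036 0.2823 0.0936] F [-0.3 -0.4 -0.2] w 1.002
turn -0.002 shift cm [-0.07 -0.25  4.61]
```

View pics/p5.png

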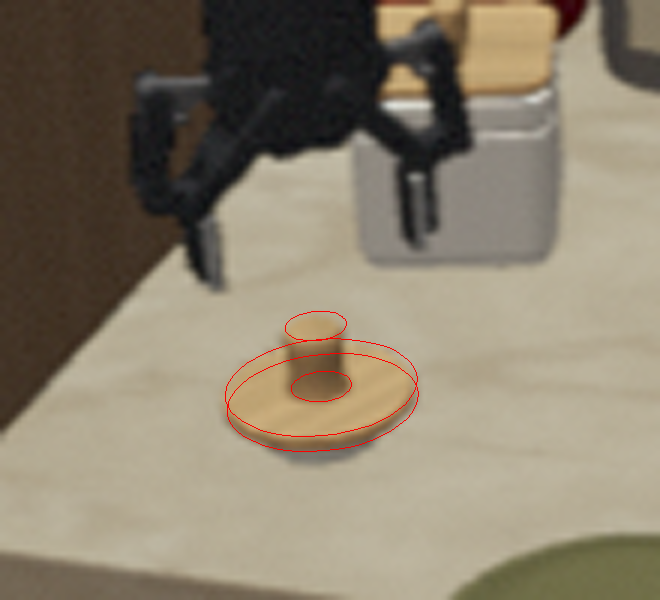

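Call:
apply_moves([
  [0,0,0,-0.15,-0.3,2,1],
  [0,0,0,0,0,2,1],
  [0,0,0,0,0,0.6,1],
  [0,0,0,0,0,0,0.4],
  [0,0,0,0,0,0,0],
  [0,0,0,0,0,0,0],
  [0,0,0,0,0,0,0],
  [0,0,0,0,0,0,0],
  [0,0,0,0,0,0,0],
])

```text
time_s: 35.15
tcp_pos: [0.3994, 0.2842, 0.0282]
tool_rot: [2.956, 1.062, 0.002]
wrist_force: [-0.5, 0.5, 5.9]
width: 0.302
finger_force: 39.2
```

```bash
python3 go.py .4015 .2838 .0475 .69
```

```text
gd -0.0187 t 35.15 psi 0.69 tilt [ 0.001  0.    -1.   ] q6 after ~ 1.5
grasp pt [0.3994 0.2842 0.0469] F [-0.5  0.5  5.9] w 0.302
turn -0.0 shift cm [ 0.14  0.16 -0.06]
```

Call:
apply_moves([
  [0,0,0,0,0,-1,0],
  [0,0,0,0,0,-3,0],
  [0,0,0,0,0,-5,0],
  [0,0,0,0,0,-5,0],
  [0,0,0,0,0,-4,0],
  [0,0,0,0,0,0,0],
  [0,0,0,0,0,0,0],
])

```text
time_s: 36.02
tcp_pos: [0.3986, 0.2839, 0.207]
tool_rot: [2.957, 1.062, -0.002]
wrist_force: [-0.4, -0.3, -1.3]
width: 0.303
finger_force: 39.6
```

```bash
python3 go.py .6245 -.2297 .16 .69; python3 -c "
from fit import *
fit(['top','side'],'canister_small_round_mouth',(.624,-.23),[0])"
```

```text
gd -0.0187 t 36.02 psi 0.69 tilt [-0.001 -0.001 -1.   ] q6 after ~ 0.53
grasp pt [0.3986 0.2839 0.2257] F [-0.4 -0.3 -1.3] w 0.303
turn -0.0 shift cm [-15.27  53.99   6.57]
canister_small_round_mouth top [ 0.6257 -0.2301  0.0063] 1-IoU 0.055
canister_small_round_mouth side [ 0.6254 -0.228   0.0257] 1-IoU 0.069
canister_small_round_mouth top+side [ 0.6255 -0.2291  0.0411] 1-IoU 0.067
```

Call:
apply_moves([
  [0,0,0,-0.7,2.4,0,0],
  [0,0,0,-1.4,4.9,0,0],
  [0,0,0,-1.4,4.9,0,0],
  [0,0,0,-1.4,4.9,0,0],
  [0,0,0,-1.4,4.9,0,0],
  [0,0,0,-1.4,4.9,0,0],
  [0,0,0,-1.4,4.9,0,0],
  [0,0,0,-1.4,4.9,0,0],
  [0,0,0,-1.4,4.9,0,0],
  [0,0,0,-1.4,4.9,0,0],
])

```text
time_s: 37.67
tcp_pos: [0.5929, -0.1609, 0.2074]
tool_rot: [-2.956, -1.062, 0.0]
wrist_force: [1.1, -0.3, -0.8]
width: 0.303
finger_force: 39.6
```

Call:
apply_moves([
  [0,0,0,-1.2,4.4,0,0],
  [0,0,0,-0.7,3,0,0],
  [0,0,0,0,0,3,0],
  [0,0,0,0,0,2,0],
  [0,0,0,0,0,0,0],
  [0,0,0,0,0,0,0],
])

```text
time_s: 38.42
tcp_pos: [0.6253, -0.2285, 0.1586]
tool_rot: [2.955, 1.062, 0.002]
wrist_force: [-0.0, 0.1, -0.1]
width: 0.306
finger_force: 39.8
```

```bash
python3 go.py .625 -.2295 .1129 .69
python3 ov.py pics/p6.png 340 160 6 lid_small_round_handle .1288 .625 -.2295 0 canister_small_round_mouth 0 .625 -.2295 0
```

```text
gd -0.0187 t 38.42 psi 0.69 tilt [ 0.001 -0.001 -1.   ] q6 after ~ 0.53
grasp pt [ 0.6253 -0.2285  0.1773] F [-0.   0.1 -0.1] w 0.306
turn -0.0 shift cm [-0.08  0.06  6.44]
```

View pics/p6.png

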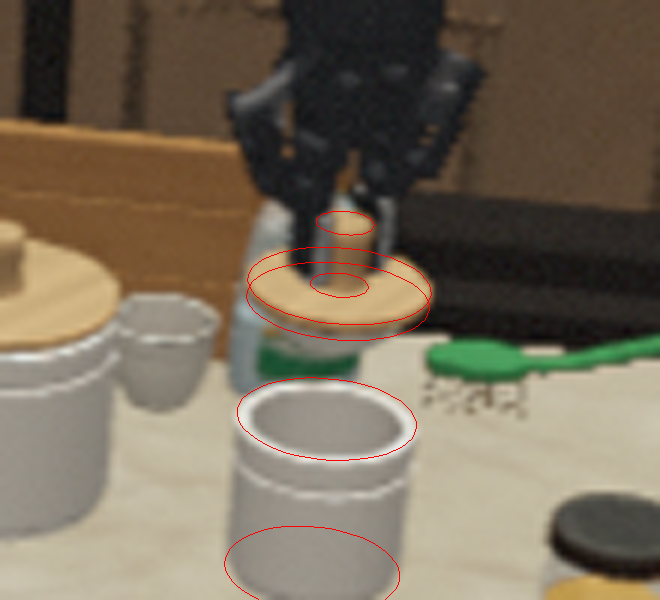

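Call:
apply_moves([
  [0,0,0,-0.1,0,2,0],
  [0,0,0,0,0,2,0],
  [0,0,0,0,0,1,0],
  [0,0,0,0,0,0.7,0],
  [0,0,0,0,0,0.5,0],
  [0,0,0,0,0,0.3,0],
  [0,0,0,0,0,0,0],
])

```text
time_s: 39.35
tcp_pos: [0.6244, -0.2292, 0.0943]
tool_rot: [2.955, 1.062, 0.002]
wrist_force: [-3.0, 1.9, 5.9]
width: 0.305
finger_force: 40.4
```

```bash
python3 go.py .625 -.2295 .1129 .69
```

```text
gd -0.0187 t 39.35 psi 0.69 tilt [ 0.002 -0.001 -1.   ] q6 after ~ 0.53
grasp pt [ 0.6244 -0.2292  0.113 ] F [-3.   1.9  5.9] w 0.305
turn -0.0 shift cm [0.02 0.06 0.01]
```

Release, rise, and withdraw so both cameras see all.

Call:
apply_moves([
  [0,0,0,0,0,0,0.5],
  [0,0,0,0,0,0,1],
  [0,0,0,0,0,0,1],
  [0,0,0,0,0,0,1],
  [0,0,0,0,0,-1,1],
  [0,0,0,0,0,-3,1],
  [0,0,0,0,0,-5,1],
  [0,0,0,-2,2,-4,1],
  [0,0,0,-4,2,0,1],
  [0,0,0,-4,2,0,1],
])

```text
time_s: 40.6
tcp_pos: [0.5848, -0.3399, 0.224]
tool_rot: [2.955, 1.063, 0.001]
wrist_force: [-0.5, 0.2, -0.6]
width: 1.0
finger_force: 0.0
```

Call:
apply_moves([
  [0,0,0,-4,2,0,1],
  [0,0,0,-4,2,0,1],
  [0,0,0,-4,2,0,1],
  [0,0,0,-3,1,0,1],
  [0,0,0,0,0,0,1],
])

```text
time_s: 41.22
tcp_pos: [0.5125, -0.4904, 0.2229]
tool_rot: [2.958, 1.057, -0.0]
wrist_force: [0.4, -0.3, 0.2]
width: 1.003
finger_force: 0.0
```

```bash
python3 -c "
from fit import *
T=dict(small_round=((.625,-.2295),.066),big_round=((.674,-.0585),.086),square=((.612,.295),.076),oblong=((.668,.1165),.056))
for k,(g,b) in T.items():
  try: fit(['top','side'],f'lid_{k}_handle',g,[dict(square=.3,oblong=.69).get(k,0)],base=b)
  except Exception as e: print(k,e)
t=read_camera('top')[150:300,165:465];s=read_camera('side')[180:300,180:480]
cv2.imwrite('pics/end.png',cv2.resize(np.vstack([t,s[:75]]),None,fx=2.66,fy=2.66,interpolation=cv2.INTER_CUBIC)[:600,:800])
print(observe()['tcp_pos'])"
```

```text
lid_small_round_handle top [ 0.6269 -0.2287  0.0439] 1-IoU 0.091
lid_small_round_handle side [ 0.6271 -0.2286  0.0506] 1-IoU 0.129
lid_small_round_handle top+side [ 0.6262 -0.2287  0.0601] 1-IoU 0.111
lid_big_round_handle top [ 0.6758 -0.0594  0.0386] 1-IoU 0.037
lid_big_round_handle side [ 0.6737 -0.0565  0.1266] 1-IoU 0.077
lid_big_round_handle top+side [ 0.6756 -0.0587  0.1653] 1-IoU 0.063
lid_square_handle top [0.6037 0.2865 0.4577] 1-IoU 0.21
lid_square_handle side [0.6125 0.2955 0.3392] 1-IoU 0.111
lid_square_handle top+side [0.6114 0.2944 0.3456] 1-IoU 0.177
lid_oblong_handle top [0.6709 0.1141 0.6846] 1-IoU 0.061
lid_oblong_handle side [0.6682 0.089  0.2489] 1-IoU 0.669
lid_oblong_handle top+side [0.6706 0.1145 0.6879] 1-IoU 0.372
[ 0.51398866 -0.4884288   0.22259619]
```

View pics/end.png

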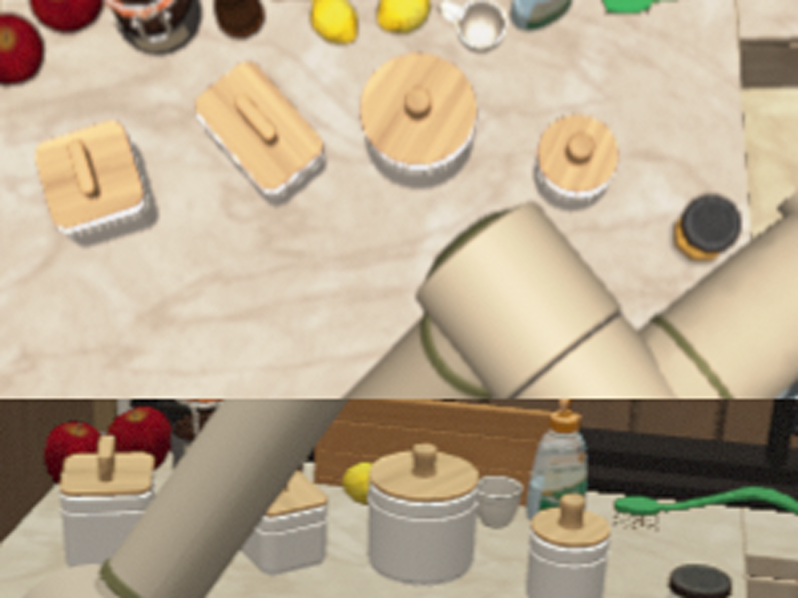

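```bash
python3 ov.py pics/a.png 175 170 6 lid_square_handle .076 .612 .2955 .3; python3 ov.py pics/b.png 340 170 6 lid_small_round_handle .066 .625 -.2295 0; python3 -c "
import cv2,numpy as np
a=cv2.imread('pics/a.png')[:,:400];b=cv2.imread('pics/b.png')[:,150:550];cv2.imwrite('pics/ab.png',np.hstack([a,b]))"
```

```text
(no output)
```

View pics/ab.png

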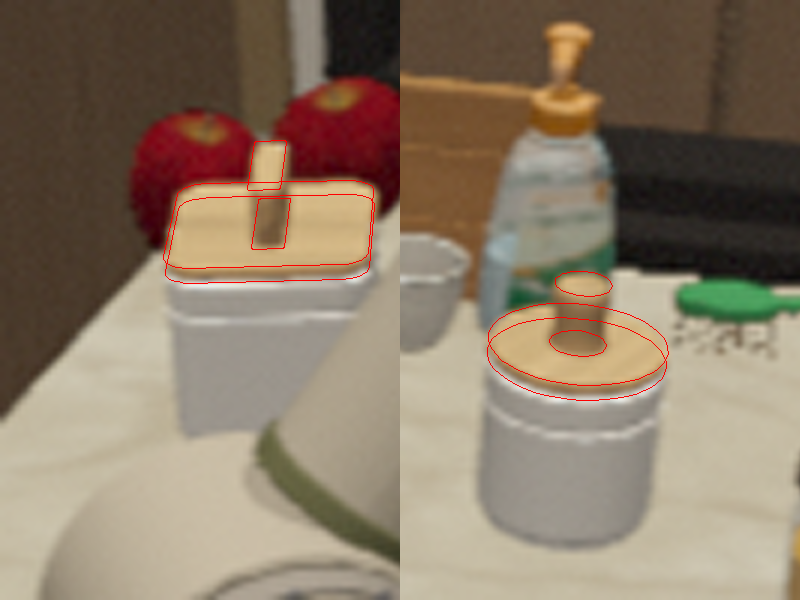

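Both lids (square about (270,225), small round about (578,345)) sit level on their rims and match the predicted home outlines.

```bash
python3 -c "
from workcell import *
print(close_job())"
```

```text
the job is handed in; nothing more can be done
None
```

All four lids are on their matching canisters and the job is handed in at about 45 s of the 112 s. The camera check before hand-in showed the lids level and home, though the arm hid part of the oblong one in the side view. No verdict came back.

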